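# Put three mixed-up things back on their own boards

## Task

The petri dish, the white sample box and the walnut rest block have been left on each other's boards: move the dish to the middle of the round board, the sample box to the middle of the square board, and the walnut block to the middle of the long narrow board, lying lengthwise along it. Never lay any of the three on the bare bench; the top of the white carton is free as a halfway place. Keep the dish level, leave the eraser, the bronze fragment and the loupe where they lie, and let go of everything at the end.

Things in the scene. Friction and masses are not known exactly. Their poses are not given: they have to be found in the camera images.
- dish_c (a point): open round clear petri dish with green crumbs in it, 60 mm diameter, 12 mm high, about 30 g; at the start it lies wrongly on the square board. The point is its centre, half-way up (6 mm above its underside); z up
- box_c (a point): white sample box with clear flat cover over dark specimens, 52 x 80 mm, 22 mm high, about 50 g; at the start it lies wrongly on the long board. The point is its centre, 11 mm above its underside; x across its 52 mm width, y along its 80 mm length, z up
- block_c (a point): dark walnut rest block, plain and rectangular, 45 x 85 mm, 26 mm high, about 110 g; at the start it lies wrongly on the round board. The point is its centre, 13 mm above its underside; x across its 45 mm width, y along its 85 mm length, z up
- square_board_top (a point): the square board, 100 x 100 mm: the sample box's place. It is a plywood board with a plain grey laminate sheet let into its flat top, no rim, top surface 12 mm above the bench; it does not move. This point is the centre of the top surface, z up, x and y along its sides
- long_board_top (a point): the long narrow board, 64 x 160 mm: the walnut block's place. It is a plywood board with a plain grey laminate sheet let into its flat top, no rim, top surface 12 mm above the bench; it does not move. This point is the centre of the top surface, z up, x across the 64 mm, y along the 160 mm
- round_board_top (a point): the round board, 110 mm diameter: the petri dish's place. It is a plywood board with a plain grey laminate sheet let into its flat top, no rim, top surface 12 mm above the bench; it does not move. This point is the centre of the top surface, z up
- carton_top (a point): closed white carton, 103 x 163 mm, 33 mm high, fixed to the near end of the bench in line with the boards (not the similar carton at the far end by the lamp), nothing on it at the start: the spare resting place. This point is the centre of its flat top; x across the 103 mm, y along the 163 mm, z up
- eraser_1_c (a point): bystander: loose eraser in a card sleeve, 23 x 46 x 13 mm, lying near the far side of the square board; its centre (6 mm up). Leave it alone
- bronze_1_c (a point): bystander: loose flat green-brown bronze fragment, a plate with a short stem, 36 x 82 x 8 mm, lying beyond the far end of the long board; its centre (4 mm up). Leave it alone
- loupe_1_c (a point): bystander: loose closed folding loupe with nickel cover, 33 x 41 x 14 mm, lying near the far side of the round board; its centre (7 mm up). Leave it alone
Mind the look-alikes: they are no part of the job. Of the things like the part that bears dish_c, leave any that is yellow; of the rest the larger one is meant.

How it is judged:
At the end, for the whole second after the job is handed in: the dish lies on the round board, the sample box on the square board and the walnut block on the long board, each flat (within 0.15 rad), at rest and with its centre within 15 mm of the board's centre, the block's long axis within 0.3 rad of the board's (horizontal distance between dish_c and round_board_top below 0.015 m and height (world z) of dish_c below 0.023 m and angle between each of dish_c, box_c, block_c's own z axis and vertical below 0.15 rad and linear speed of each of dish, box, block below 0.02 m/s and angular speed of each of dish, box, block below 0.2 rad/s and horizontal distance between box_c and square_board_top below 0.015 m and height (world z) of box_c below 0.028 m and horizontal distance between block_c and long_board_top below 0.015 m and height (world z) of block_c below 0.03 m and angle between the y axis of block_c and the y axis of long_board_top, either way round below 0.3 rad); the robot touches nothing.
It fails at once if the dish, the sample box or the walnut block lies on the bare bench top (height (world z) of dish_c below 0.012 m or height (world z) of box_c below 0.017 m or height (world z) of block_c below 0.019 m).
It fails at once if the petri dish is tipped by more than 0.5 rad (angle between dish_c's own z axis and vertical above 0.5 rad).
It fails at once if the eraser, the bronze fragment or the loupe is shifted by more than 25 mm (distance of any of eraser_1_c, bronze_1_c, loupe_1_c from where it was at the start of the episode above 0.025 m).
It also fails if it takes over 96 s, if anything falls off the work surface, if the arm or the gripper's body presses on something with over 40 N, if the wrist force passes 120 N, or if a joint passes its speed limit or range.

## Robot

A 6-joint arm with a two-finger parallel gripper is mounted at the origin on a cart in front of the work surface, level with it; the furniture and walls round the work are solid. World frame = base frame: x ahead of the robot, y to its left, z up, the work surface at z = 0. Lengths are in m, angles in rad, forces in N, time in s.
With the tool pointing down it reaches from about 0.225 to 0.875 m from the base axis. Payload 3.4 kg.
Tool frame: the origin (TCP) lies between the finger pads; the fingertips stand 17 mm ahead of it and the grasp point (between the pads) lies 2 mm behind it; y points along the fingers, z is the direction in which the jaws open and shut, and the axes are right-handed (so a half turn about y gives the same grasp; the last joint's range is limited). The gripper opens to 85 mm and grips with 20 to 120 N. Pads are 22 mm wide; open, the fingers measure 114 mm over their backs; the gripper's body (76 mm by 85 mm) begins 54 mm behind the grasp point. The pads swing forward as they close: fully open they stand 13 mm farther back than shut.
Start: joints at [-1.464, 0.276, 1.505, -0, 1.361, -0.121], TCP at [0.13, -0.56, 0.248] pointing down, gripper open.
Joint ranges: [-2.89, 2.89], [-0.75, 2.08], [0.22, 2.7], [-1.18, 4.32], [0.11, 2.71], [-2.7, 2.7]. Speed limits (rad/s): [2.57, 2.57, 3.14, 3.14, 3.14, 3.14].

## Interface

Orientations are given as a unit quaternion [w, x, y, z].
In Python, from rig import manip, get_image, camera_model, sign_off, spot_in, silhouettes, spot_point gives the robot as it stands.
- The arm moves only by the tool jog_arm, never from a script. Its argument "targets" is a list of rows, each a list of 3 entries, a list of its own where there are three numbers: the finger opening in m, from 0 to 0.0854, then the shift along the world's x, y, z in m, then the turn about the world's z in rad. In form: [[claw, [x, y, z], spin], ...]. A call has 1 to 10 rows; each row shifts and turns the commanded pose from where the row before left it; what a row does not reach is not made up. A row lasts 1/8 s, in which the tool goes at most 62.5 mm and 10.7 degrees, less where a joint would pass 70% of its speed; a pose out of reach is approached as far as the arm can. A call with a gripper value outside its range is refused whole. The fingers move at their own pace and stop on an object; "force" is the grip in N (left out, the last holds). Time passes only in rows, so rows that do not move let the fingers close. It gives the time, the measured TCP pose, the force and the opening at its end, in the units of the state.
- manip.get_state(): the state, without advancing time (a new reading comes with each control period).
- get_image(name): name is "scene" or "top"; returns (picture, depth): 420x560x3 uint8, red, green, blue; 420x560 float32, m along the optical axis (not along the pixel's ray), 0 where there is no reading.
- camera_model(name): a dict with "mtx" (3x3 intrinsics, pixels), "distortion" ([k1, k2, p1, p2, k3] as OpenCV has them; the pictures are not rectified), "world_from_camera" (4x4, takes a point from camera to world coordinates). Camera axes: x right, y up, looking along -z (the intrinsics and any distortion apply to the point x, -y, -z); pixel columns grow to the right and rows downward; lengths in m; the calibration is good to about 2 mm. A picture is of the moment at which its call begins. camera_model takes no time and is no camera call.
- sign_off(): hands the job in, once; it reports no verdict.
Trained networks look in the newest picture that a camera, given by its name, has taken for a name from the list of things; names that differ only in an ending like _2 or _b are one class to them, and where a whole thing is asked for, a point or a joint stands for the part that bears it (a point fixed in the world has none). Each returns a list of dicts, best first, with "score" (0 to 1); they miss things now and then, are a little off and sometimes report something else, mostly with a low value. They report only what shows in the picture. A call takes as long as a camera call. They do not tell look-alikes from the thing itself.
- spot_in(name, camera): "position" ([column, row] in pixels, amid what is visible of it).
- silhouettes(name, camera): "mask" (420x560 bool, what is visible of it) and "position" ([column, row] in pixels, amid what is visible of it).
- spot_point(name, camera): "position" ([column, row] in pixels: a listed point, or the origin of a listed thing).
The state is a dict: "clock": time; "qpos": joint angles; "qd": joint speeds; "effort": joint torques, N m; "position": TCP position; "ee_rot": TCP orientation; "contact_force": force on the tool from outside, world axes, zero at the start; "moment": the same for the moment, N m; "width": finger opening in m.
Only numpy, scipy, OpenCV 4.12 (cv2) and the standard library are available. Lean on these libraries where they do the work, as an engineer would, in place of code of your own. Each camera call takes 0.05 s, during which the arm holds its last target.

## Working session

There is one attempt and no reset: what is moved stays moved. The work goes in short steps, Python scripts to look and compute and a tool call to move; the robot and the scene stay as the last step left them, time stands still between calls to the robot, and variables do not carry over. Pictures are saved under pics/ and viewed, and the job is handed in when it is done.

Besides the shell and the picture viewer there is one more tool, called after "Request:" in YAML: its name, and indented under it one key for each argument. jog_arm: Moves the arm, as the interface text tells. Its arguments: {"type":"object","properties":{"targets":{"type":"array","items":{"type":"array"}},"force":{"type":"number"}},"required":["targets"]}

```bash
mkdir -p pics; ls
python3 - <<'E'
from rig import *
import cv2
print(manip.get_state())
for n in ("scene","top"):
    im,d=get_image(n); cv2.imwrite(f"pics/{n}0.png",im[:,:,::-1]); c=camera_model(n); print(n,c)
E
```

```text
pics
{'clock': 0.0, 'qpos': array([-1.46402125e+00,  2.76596011e-01,  1.50616099e+00,  4.19622424e-06,
        1.36073284e+00, -1.21027178e-01]), 'qd': array([ 0.00204562, -0.00080678, -0.00052332, -0.00029801, -0.00097955,
       -0.00014057]), 'effort': array([ 7.23277371e-04, -4.16776335e+01, -2.45805162e+01,  8.68836241e-05,
        1.12345006e-02,  2.59879201e-06]), 'position': array([ 0.12978117, -0.55962601,  0.24742803]), 'ee_rot': array([ 0.08037211, -0.08035965,  0.70319537, -0.70185391]), 'contact_force': array([-0.77380061, -0.23697103,  0.24162698]), 'moment': array([-0.01977333,  0.00747554,  0.01728191]), 'width': 0.08573185341264632}
scene {'mtx': array([[537.63203162,   0.        , 278.13186748],
       [  0.        , 537.63203162, 202.26907609],
       [  0.        ,   0.        ,   1.        ]]), 'distortion': array([-0.13898662,  0.        ,  0.        ,  0.        ,  0.        ]), 'world_from_camera': array([[ 0.89941602,  0.15769001, -0.40765755,  0.21117546],
       [-0.43645785,  0.37429433, -0.81817376, -0.73764525],
       [ 0.02356608,  0.91380393,  0.40547136,  0.45274184],
       [ 0.        ,  0.        ,  0.        ,  1.        ]])}
top {'mtx': array([[530.61889384,   0.        , 287.35332546],
       [  0.        , 530.61889384, 213.55947731],
       [  0.        ,   0.        ,   1.        ]]), 'distortion': array([0.01931502, 0.        , 0.        , 0.        , 0.        ]), 'world_from_camera': array([[-4.51240140e-04,  9.85659432e-01, -1.68746204e-01,
         3.82843068e-01],
       [-9.99690951e-01, -4.63891225e-03, -2.44229904e-02,
         1.22478805e-02],
       [-2.48555497e-02,  1.68683033e-01,  9.85356908e-01,
         1.19649257e+00],
       [ 0.00000000e+00,  0.00000000e+00,  0.00000000e+00,
         1.00000000e+00]])}
```

View pics/scene0.png

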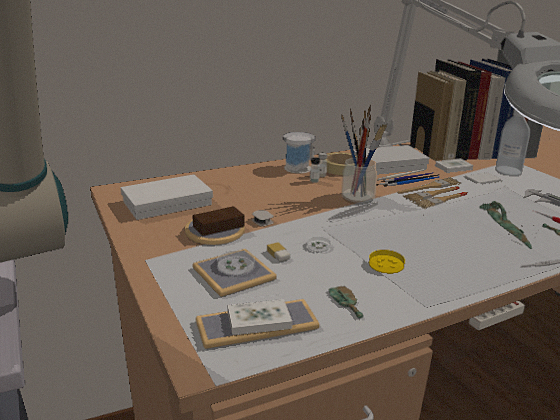

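View pics/top0.png

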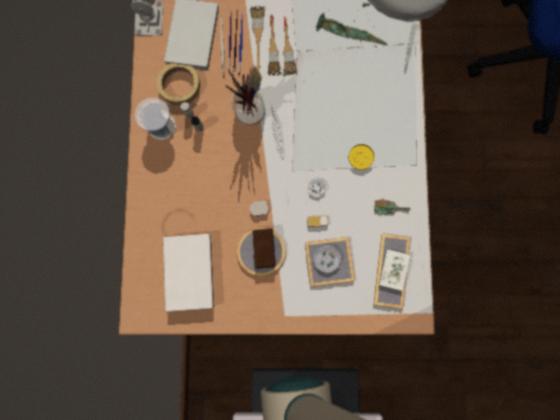

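Dish look-alikes in the top view: clear dish on the square board (327,260), a smaller clear one (317,187), and a yellow one (361,157). The one on the square board is clear and the larger, so it fits. I'll confirm that with a crop and measure.

```bash
cat > h.py <<'E'
from rig import *
import numpy as np, cv2
def topl(name,px,z):
    c=camera_model(name); px=np.asarray(px,float).reshape(-1,1,2)
    u=cv2.undistortPoints(px,c["mtx"],c["distortion"]).reshape(-1,2)
    T=c["world_from_camera"]; d=np.c_[u[:,0],-u[:,1],-np.ones(len(u))]@T[:3,:3].T
    o=T[:3,3]; return o+d*((z-o[2])/d[:,2])[:,None]
def rect(mask,cam,z):
    cs,_=cv2.findContours(mask.astype(np.uint8),cv2.RETR_EXTERNAL,cv2.CHAIN_APPROX_NONE)
    c=max(cs,key=cv2.contourArea); w=topl(cam,c.reshape(-1,2),z)[:,:2]
    (cx,cy),(a,b),ang=cv2.minAreaRect((w*1000).astype(np.float32))
    if a<b: a,b,ang=b,a,ang+90
    return np.round([cx,cy,a,b,(ang+90)%180-90],1)  # ang: long side vs x, deg
Z=dict(dish_c=.024,box_c=.034,block_c=.038,square_board_top=.012,long_board_top=.012,round_board_top=.012,carton_top=.033,eraser_1_c=.013,bronze_1_c=.008,loupe_1_c=.014)
C=dict(dish_c=.018,box_c=.023,block_c=.025,square_board_top=.012,long_board_top=.012,round_board_top=.012,carton_top=.033,eraser_1_c=.006,bronze_1_c=.004,loupe_1_c=.007)
E
python3 - <<'E'
from h import *
ims={}
for cam in ("top","scene"):
    ims[cam],_=get_image(cam)
    for n in Z:
        for r in spot_point(n,cam)[:3]:
            if r["score"]>.2: print(cam,n,"pt",round(r["score"],2),np.round(r["position"]),np.round(topl(cam,r["position"],C[n])[0,:2]*1000,1))
        if n.endswith("_c"):
          for r in silhouettes(n,cam)[:3]:
            if r["score"]>.2: print(cam,n,"mask",round(r["score"],2),np.round(r["position"]),r["mask"].sum(),rect(r["mask"],cam,Z[n]))
a=cv2.resize(ims["top"][170:320,150:430],None,fx=2.8,fy=2.8,interpolation=cv2.INTER_CUBIC)
cv2.imwrite("pics/crop0.png",a[:,:,::-1])
print(manip.get_state()["clock"])
E
```

```text
top dish_c pt 0.73 [361. 156.] [ 717.  -126.6]
top dish_c pt 0.62 [326. 256.] [488.3 -44.3]
top dish_c pt 0.49 [315. 187.] [646.  -22.3]
top dish_c mask 0.7 [325. 256.] 576 [483.9 -46.2  57.4  57.4  89.8]
top dish_c mask 0.6 [317. 190.] 282 [ 6.442e+02 -2.460e+01  4.160e+01  3.840e+01 -4.000e-01]
top dish_c mask 0.55 [361. 154.] 591 [ 715.9 -125.3   61.4   61.2   89.5]
top box_c pt 0.63 [395. 272.] [ 452.7 -194.6]
top box_c pt 0.62 [264. 249.] [503.5  93.9]
top box_c mask 0.69 [396. 270.] 911 [ 458.1 -190.6   80.8   53.6  -14.2]
top block_c pt 0.68 [265. 248.] [507.3  91.1]
top block_c mask 0.92 [264. 246.] 868 [505.7  93.3  90.4  48.7   2.6]
top square_board_top pt 0.82 [330. 264.] [472.3 -53.5]
top long_board_top pt 0.71 [392. 268.] [ 463.5 -189.6]
top round_board_top pt 0.85 [266. 250.] [503.5  89.5]
top carton_top pt 0.75 [187. 272.] [453.8 261.9]
top eraser_1_c pt 0.58 [318. 218.] [575.2 -28.5]
top eraser_1_c mask 0.69 [314. 217.] 202 [568.2 -26.4  42.9  22.8  89.7]
top bronze_1_c pt 0.58 [394. 206.] [ 603.8 -200.7]
top bronze_1_c pt 0.33 [186. 274.] [449.3 268.6]
top bronze_1_c
[... 851 characters left out ...]
board_top pt 0.7 [232. 269.] [473.4 -52.4]
scene long_board_top pt 0.55 [256. 319.] [ 455.1 -188.8]
scene round_board_top pt 0.89 [216. 224.] [506.4 109.2]
scene round_board_top pt 0.57 [349. 300.] [ 596.1 -203.6]
scene carton_top pt 0.75 [166. 186.] [456.9 274. ]
scene eraser_1_c pt 0.57 [278. 251.] [570.3 -20.4]
scene eraser_1_c mask 0.7 [277. 251.] 261 [564.7 -34.   59.6  29.4 -88.6]
scene bronze_1_c pt 0.91 [350. 303.] [ 600.5 -199. ]
scene bronze_1_c mask 0.84 [345. 296.] 530 [ 600.1 -198.    87.3   37.5   89.9]
scene loupe_1_c pt 0.78 [263. 219.] [598.1 103.7]
scene loupe_1_c pt 0.36 [219. 216.] [526.3 146.7]
scene loupe_1_c mask 0.71 [264. 219.] 281 [593.   92.4  73.9  36.3  66.6]
1.8
```

View pics/crop0.png

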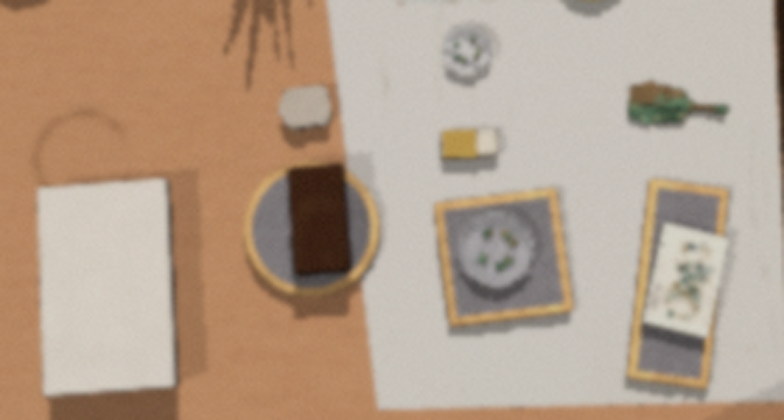

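The crop confirms it: the large clear dish with crumbs sits on the square board at crop (497,250). The small dish is loose at (467,52). Next I'll fit the board outlines.

Run:
```python
from h import *
im,_=get_image("top"); im2,_=get_image("top"); im3,_=get_image("top"); im=((im.astype(int)+im2+im3)/3).astype(np.uint8)
hsv=cv2.cvtColor(im,cv2.COLOR_RGB2HSV)
for n,(x0,y0,x1,y1) in dict(sq=(298,230,362,294),lg=(366,228,418,314)).items():
    sub=hsv[y0:y1,x0:x1]; m=((sub[...,1]>85)&(sub[...,2]>90)&(sub[...,0]<30)).astype(np.uint8)
    k,l,s,_=cv2.connectedComponentsWithStats(m); i=1+np.argmax(s[1:,4]); print(n,s[1:])
    p=np.argwhere(l==i)[:,::-1]+[x0,y0]; h=cv2.convexHull(p.astype(np.int32)).reshape(-1,2)
    w=topl("top",h,.012)[:,:2]; print(n,cv2.minAreaRect((w*1000).astype(np.float32)))
# carton, gray laminate of round
g=cv2.resize(im[215:295,220:310],None,fx=7,fy=7,interpolation=cv2.INTER_CUBIC)
cen=np.array([.502,.0955,.012]);
c=camera_model("top"); T=np.linalg.inv(c["world_from_camera"])
def proj(P):
    q=P@T[:3,:3].T+T[:3,3]; q=q*[1,-1,-1]
    return cv2.projectPoints(q,np.zeros(3),np.zeros(3),c["mtx"],c["distortion"])[0].reshape(-1,2)
# fit circle of r=55 (outer) via ring brightness: ring pixels lighter/yellower than bench?
best=[]
G=cv2.GaussianBlur(im.astype(np.float32),(0,0),.7)
t=np.linspace(0,2*np.pi,120,endpoint=False)
lap=[]
for x in np.arange(.485,.52,.001):
  for y in np.arange(.075,.115,.001):
    def samp(r):
        q=proj(np.c_[x+r*np.cos(t),y+r*np.sin(t),0*t+.012]).astype(np.float32)
        return cv2.remap(G,q[:,0].reshape(1,-1),q[:,1].reshape(1,-1),cv2.INTER_LINEAR)[0]
    a=samp(.0525);b=samp(.045)
    # ring yellow: R-B high vs laminate
    lap.append((np.median((a[:,0]-a[:,2])-(b[:,0]-b[:,2])) ,np.mean(np.clip((a[:,0]-a[:,2])-(b[:,0]-b[:,2]),-20,60)),x,y))
lap.sort(key=lambda v:-v[1]); print(np.round(lap[:6],3))
print(topl("top",[261.4,252.1],.012))
x,y=lap[0][2:]
q=((proj(np.c_[x+.055*np.cos(t),y+.055*np.sin(t),0*t+.012])-[220,215])*7+3).astype(int)
g=g[:,:,::-1].copy(); cv2.polylines(g,[q],True,(0,0,255),1); cv2.imwrite("pics/round.png",g)
```

```text
sq [[  8   8  48  49 457]]
sq ((477.00860595703125, -51.581119537353516), (98.31602478027344, 98.00286865234375), 7.011274337768555)
lg [[  8   6  36  75 427]]
lg ((456.5434265136719, -189.10748291015625), (61.9895133972168, 158.10165405273438), 81.71075439453125)
[[53.285 49.865  0.501  0.102]
 [53.817 49.727  0.502  0.102]
 [50.702 48.311  0.502  0.103]
 [49.683 48.274  0.501  0.103]
 [50.803 47.217  0.503  0.102]
 [49.668 47.047  0.5    0.102]]
[[0.49837763 0.09980044 0.012     ]]
```

View pics/round.png

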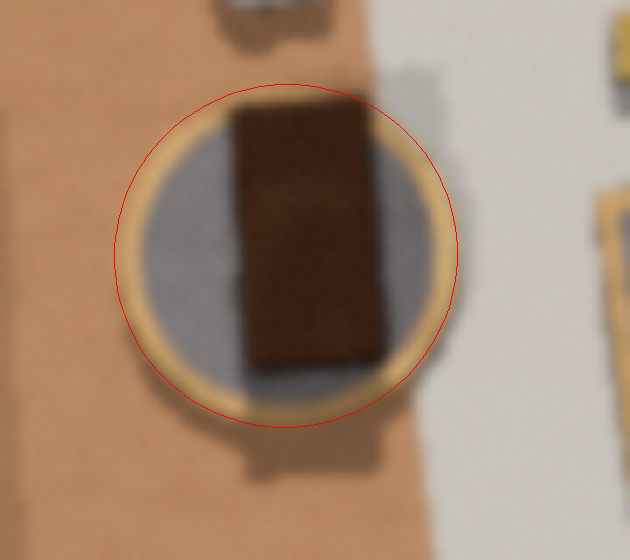

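Run:
```python
from h import *
from scipy.spatial.transform import Rotation as R
s=manip.get_state(); q=s["ee_rot"]; M=R.from_quat(np.roll(q,-1)).as_matrix()
print("jaw",M[:,2],"finger",M[:,1],np.degrees(np.arctan2(M[1,2],M[0,2])),s["position"],s["clock"])
im=sum(get_image("top")[0].astype(np.float32) for _ in range(3))/3
x0,y0=300,170;g=cv2.resize(im[232:322,290:420],None,fx=6,fy=6,interpolation=cv2.INTER_CUBIC)[:,:,::-1].copy()
c=camera_model("top"); T=np.linalg.inv(c["world_from_camera"])
def proj(P):
    q=P@T[:3,:3].T+T[:3,3]; q=q*[1,-1,-1]
    return cv2.projectPoints(q,np.zeros(3),np.zeros(3),c["mtx"],c["distortion"])[0].reshape(-1,2)
t=np.linspace(0,2*np.pi,60)
def dr(P,col): cv2.polylines(g,[((proj(P)-[290,232])*6+3).astype(int)],True,col,1)
def rc(cx,cy,L,W,a,z):
    a=np.radians(a);u=np.array([np.cos(a),np.sin(a)]);v=np.array([-u[1],u[0]])
    return np.array([[*(np.array([cx,cy])+i*L/2*u+j*W/2*v),z] for i,j in((1,1),(1,-1),(-1,-1),(-1,1))])
dr(np.c_[.483+.03*np.cos(t),-.0475+.03*np.sin(t),0*t+.024],(0,0,255))
dr(rc(.477,-.0515,.1,.1,7,.012),(255,0,0));dr(rc(.4565,-.189,.16,.064,-8.3,.012),(255,0,0))
dr(rc(.458,-.1905,.08,.052,-14.2,.034),(0,0,255))
cv2.imwrite("pics/fit.png",g)
```

```text
jaw [ 2.25806800e-01 -9.74172104e-01  3.12618665e-05] finger [-5.74147480e-06 -3.34215386e-05 -9.99999999e-01] -76.94967457969807 [ 0.12984762 -0.56016707  0.24830863] 1.95[ WARN:0@1.643] global loadsave.cpp:1063 imwrite_ Unsupported depth image for selected encoder is fallbacked to CV_8U.
```

View pics/fit.png

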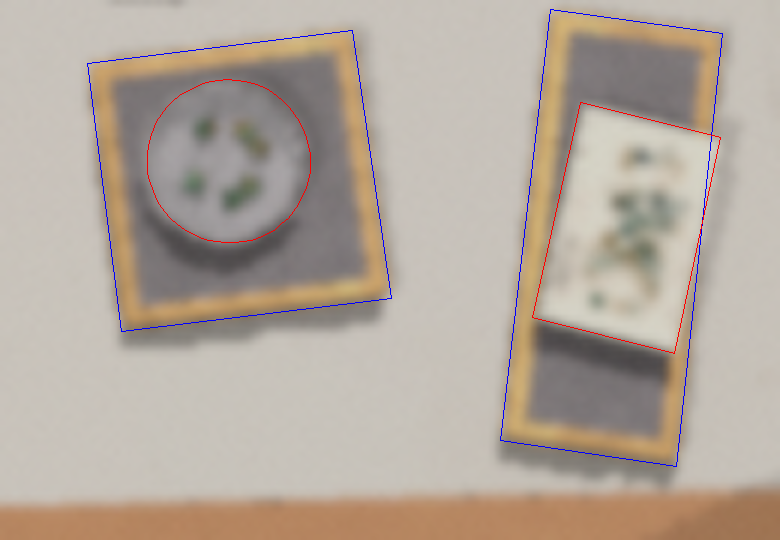

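The fits match the picture. Moving above the sample box, which goes to the carton first.

Request:
jog_arm:
  targets:
    - [0.085, [0.033, 0.037, -0.004], -0.0475]
    - [0.085, [0.033, 0.037, -0.004], -0.0475]
    - [0.085, [0.033, 0.037, -0.004], -0.0475]
    - [0.085, [0.033, 0.037, -0.004], -0.0475]
    - [0.085, [0.033, 0.037, -0.004], -0.0475]
    - [0.085, [0.033, 0.037, -0.004], -0.0475]
    - [0.085, [0.033, 0.037, -0.004], -0.0475]
    - [0.085, [0.033, 0.037, -0.004], -0.0475]
    - [0.085, [0.033, 0.037, -0.004], -0.0475]
    - [0.085, [0.031, 0.0365, -0.004], -0.0475]
  force: 30

```text
clock: 3.35
position: [0.459, -0.1894, 0.2084]
ee_rot: [0.087, -0.088, -0.701, 0.702]
contact_force: [0.6, -0.7, -0.9]
width: 0.085
```

Request:
jog_arm:
  targets:
    - [0.085, [-0.001, -0.001, -0.05], 0]
    - [0.085, [0, 0, -0.05], 0]
    - [0.085, [0, 0, -0.04], 0]
    - [0.085, [0, 0, -0.02], 0]
    - [0.085, [0, 0, -0.014], 0]
    - [0.085, [0, 0, 0], 0]

```text
clock: 4.1
position: [0.4566, -0.1916, 0.0338]
ee_rot: [-0.088, 0.087, 0.702, -0.702]
contact_force: [0.0, -0.8, -0.6]
width: 0.0851
```

Request:
jog_arm:
  targets:
    - [0.065, [0, 0, 0], 0]
    - [0.055, [0, 0, 0], 0]
    - [0.045, [0, 0, 0], 0]
    - [0.045, [0, 0, 0], 0]
    - [0.04, [0, 0, 0], 0]
    - [0.04, [0, 0, 0], 0]

```text
clock: 4.85
position: [0.4575, -0.1921, 0.0355]
ee_rot: [0.086, -0.088, -0.701, 0.702]
contact_force: [-1.5, 0.5, 5.7]
width: 0.0516
```

Request:
jog_arm:
  targets:
    - [0.04, [0, 0, 0.015], 0]
    - [0.04, [0, 0, 0.03], 0]
    - [0.04, [0, 0, 0.035], 0]
    - [0.04, [0, 0, 0.03], 0]
    - [0.04, [0, 0, 0], 0]

```text
clock: 5.48
position: [0.4583, -0.1925, 0.1467]
ee_rot: [0.085, -0.089, -0.701, 0.703]
contact_force: [0.3, -0.6, -1.1]
width: 0.0518
```

Run:
```python
from h import *
im,_=get_image("scene"); cv2.imwrite("pics/s1.png",im[:,:,::-1])
im,_=get_image("top"); cv2.imwrite("pics/t1.png",im[:,:,::-1])
s=manip.get_state(); print(s["position"],s["width"],s["contact_force"],s["qpos"])
```

```text
[ 0.45644894 -0.19142582  0.14406492] 0.05195931999434573 [-0.04461254  0.61131256 -0.65775345] [-5.37719404e-01  2.41914998e-01  1.83390197e+00 -9.28602242e-05
  1.06601304e+00  1.28031372e+00]
```

View pics/s1.png

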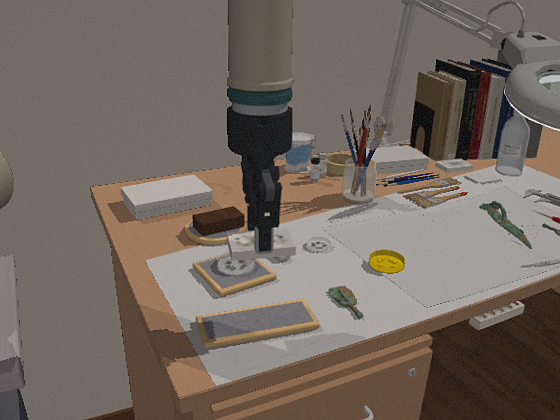

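The box is held level at (262,243). Carrying it to the carton.

Request:
jog_arm:
  targets:
    - [0.04, [0, 0.02, 0.005], 0]
    - [0.04, [0, 0.045, 0.001], 0]
    - [0.04, [0, 0.05, 0], 0]
    - [0.04, [0, 0.05, 0], 0]
    - [0.04, [0, 0.05, 0], 0]
    - [0.04, [0, 0.05, 0], 0]
    - [0.04, [0, 0.05, 0], 0]
    - [0.04, [0, 0.05, 0], 0]
    - [0.04, [0, 0.05, 0], 0]
    - [0.04, [0, 0.04, 0], 0]

```text
clock: 6.82
position: [0.4548, 0.2659, 0.1493]
ee_rot: [0.088, -0.086, -0.702, 0.702]
contact_force: [0.8, 0.1, -1.1]
width: 0.0517
```

Request:
jog_arm:
  targets:
    - [0.04, [0, 0.001, -0.03], 0]
    - [0.04, [0, 0, -0.03], 0]
    - [0.04, [0, 0, -0.02], 0]
    - [0.04, [0, 0, 0], 0]
    - [0.04, [0, 0, 0], 0]

```text
clock: 7.45
position: [0.4566, 0.2648, 0.0706]
ee_rot: [-0.087, 0.087, 0.702, -0.702]
contact_force: [0.1, -0.4, 0.7]
width: 0.052
```

Run:
```python
from h import *
im,_=get_image("scene"); cv2.imwrite("pics/s2.png",im[:,:,::-1])
im,_=get_image("top"); cv2.imwrite("pics/t2.png",im[:,:,::-1])
s=manip.get_state(); print(s["position"],s["width"],s["contact_force"])
```

```text
[0.45726877 0.26477239 0.07120595] 0.05159008994524186 [-0.06914192 -0.19276457 -0.32195276]
```

View pics/s2.png

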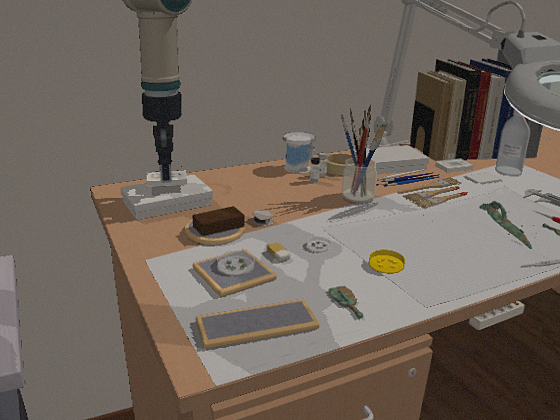

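Request:
jog_arm:
  targets:
    - [0.04, [0, 0, -0.007], 0]
    - [0.04, [0, 0, -0.005], 0]
    - [0.04, [0, 0, -0.001], 0]
    - [0.04, [0, 0, 0], 0]

```text
clock: 8.05
position: [0.4568, 0.2642, 0.0572]
ee_rot: [0.087, -0.087, -0.702, 0.702]
contact_force: [0.9, 0.5, 0.1]
width: 0.052
```

Request:
jog_arm:
  targets:
    - [0.04, [0, 0, -0.001], 0]
    - [0.04, [0, 0, 0], 0]
    - [0.04, [0, 0, 0], 0]

```text
clock: 8.43
position: [0.457, 0.2644, 0.0565]
ee_rot: [-0.087, 0.087, 0.702, -0.702]
contact_force: [-0.6, -0.1, 1.2]
width: 0.0516
```

Request:
jog_arm:
  targets:
    - [0.058, [0, 0, 0], 0]
    - [0.07, [0, 0, 0], 0]
    - [0.085, [0, 0, 0], 0]
    - [0.085, [0, 0, 0.01], 0]
    - [0.085, [0, 0, 0.03], 0]
    - [0.085, [0, 0, 0.05], 0]
    - [0.085, [0, 0, 0.02], 0]

```text
clock: 9.3
position: [0.4584, 0.265, 0.17]
ee_rot: [-0.085, 0.089, 0.703, -0.701]
contact_force: [-0.5, 0.1, -0.3]
width: 0.0851
```

```bash
cat >> h.py <<'E'
def mats(cam):
    c=camera_model(cam); return c,np.linalg.inv(c["world_from_camera"])
def proj(P,cam):
    c,T=mats(cam); q=(np.asarray(P)@T[:3,:3].T+T[:3,3])*[1,-1,-1]
    return cv2.projectPoints(q,np.zeros(3),np.zeros(3),c["mtx"],c["distortion"])[0].reshape(-1,2)
def rc(cx,cy,L,W,a,z):
    a=np.radians(a);u=np.array([np.cos(a),np.sin(a)]);v=np.array([-u[1],u[0]])
    return np.array([[*(np.array([cx,cy])+i*L/2*u+j*W/2*v),z] for i,j in((1,1),(1,-1),(-1,-1),(-1,1))])
t=np.linspace(0,2*np.pi,60)
def ci(cx,cy,r,z): return np.c_[cx+r*np.cos(t),cy+r*np.sin(t),0*t+z]
BOARDS=[rc(.477,-.0515,.1,.1,7,.012),rc(.4565,-.189,.16,.064,-8.3,.012),ci(.501,.102,.055,.012)]
def overlay(cam,fn,box,k,shapes,bd=True):
    im,_=get_image(cam); x0,y0,x1,y1=box
    g=cv2.resize(im[y0:y1,x0:x1],None,fx=k,fy=k,interpolation=cv2.INTER_CUBIC)[:,:,::-1].copy()
    for P,col in [(b,(255,0,0)) for b in (BOARDS if bd else [])]+[(s,(0,0,255)) for s in shapes]:
        cv2.polylines(g,[((proj(P,cam)-[x0,y0]+.5)*k).astype(int)],True,col,1)
    cv2.imwrite(fn,g)
E
python3 - <<'E'
from h import *
S=[rc(.5057,.0945,.085,.045,4,.038)]
overlay("top","pics/o2.png",(150,200,310,310),5,S)
overlay("scene","pics/o2s.png",(100,150,300,280),4,S+[rc(.4565,.2645,.08,.052,-14,.055)])
E
```

```text
(no output)
```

View pics/o2.png

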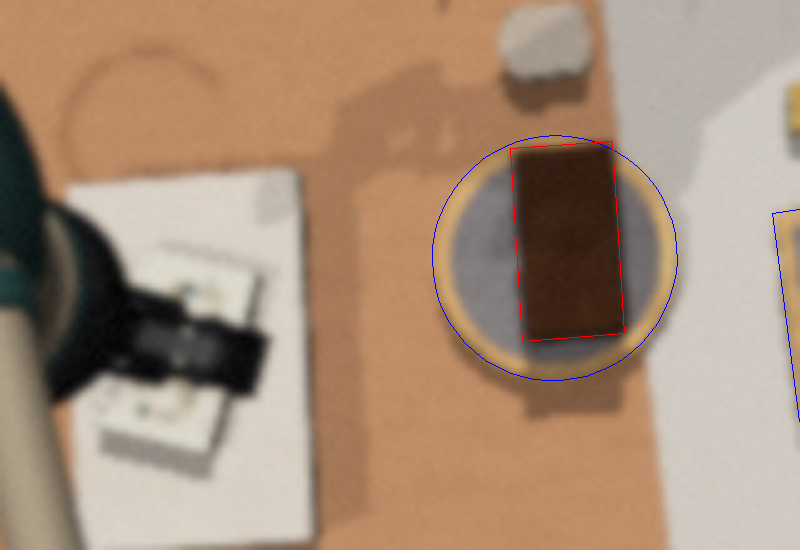

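View pics/o2s.png

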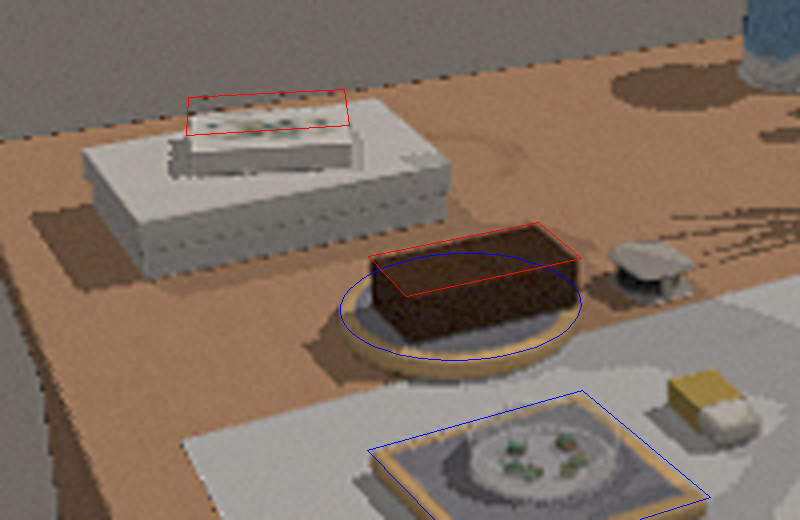

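Request:
jog_arm:
  targets:
    - [0.085, [0.01, -0.034, 0], 0.08]
    - [0.085, [0.01, -0.034, 0], 0.08]
    - [0.085, [0.01, -0.034, 0], 0.08]
    - [0.085, [0.01, -0.034, 0], 0.078]
    - [0.085, [0.009, -0.034, 0], 0]
    - [0.085, [0, 0, 0], 0]

```text
clock: 10.15
position: [0.5058, 0.0924, 0.1653]
ee_rot: [-0.023, 0.024, -0.706, 0.707]
contact_force: [0.2, -0.7, 0.1]
width: 0.0849
```

```bash
cat >> h.py <<'E'
def st():
    from scipy.spatial.transform import Rotation as R
    s=manip.get_state(); M=R.from_quat(np.roll(s["ee_rot"],-1)).as_matrix()
    print(np.round(s["position"],4),"jaw",round(np.degrees(np.arctan2(M[1,2],M[0,2]))%180,1),"w",round(s["width"],4),"F",np.round(s["contact_force"],1),"q",np.round(s["qpos"],2),s["clock"])
E
python3 -c "
from h import *
st()
get_image('top');st()
get_image('top');st()
get_image('top');st()"
```

```text
[0.5058 0.0924 0.1653] jaw 93.9 w 0.0849 F [ 0.2 -0.7  0.1] q [ 0.05  0.25  1.76 -0.    1.13  1.55] 10.15
[0.5054 0.0936 0.1654] jaw 93.9 w 0.0852 F [-0.1 -0.1  0.3] q [0.05 0.25 1.76 0.   1.13 1.55] 10.2
[0.5051 0.0943 0.1655] jaw 94.0 w 0.0847 F [1.6 0.2 0.6] q [0.05 0.25 1.76 0.   1.13 1.55] 10.25
[0.5051 0.0948 0.1657] jaw 94.0 w 0.0849 F [ 0.4 -0.  -0.4] q [0.05 0.25 1.76 0.   1.13 1.55] 10.3
```

Request:
jog_arm:
  targets:
    - [0.085, [0, 0, -0.05], 0]
    - [0.085, [0, 0, -0.045], 0]
    - [0.085, [0, 0, -0.02], 0]
    - [0.085, [0, 0, -0.014], 0]
    - [0.085, [0, 0, 0], 0]
    - [0.06, [0, 0, 0], 0]
    - [0.05, [0, 0, 0], 0]
    - [0.035, [0, 0, 0], 0]
    - [0.035, [0, 0, 0], 0]
    - [0.035, [0, 0, 0], 0]
  force: 40

```text
clock: 11.55
position: [0.5067, 0.0944, 0.0385]
ee_rot: [0.026, -0.024, 0.707, -0.707]
contact_force: [-0.2, 0.2, 5.7]
width: 0.0438
```

Request:
jog_arm:
  targets:
    - [0.035, [0, 0, 0.0], 0]
    - [0.035, [0, 0, 0.015], 0]
    - [0.035, [0, 0, 0.03], 0]
    - [0.035, [0, 0, 0.035], 0]
    - [0.035, [0, 0, 0.03], 0]
    - [0.035, [0, 0, 0], 0]

```text
clock: 12.3
position: [0.5076, 0.0944, 0.1502]
ee_rot: [-0.027, 0.023, -0.707, 0.707]
contact_force: [-0.1, 0.7, -1.3]
width: 0.0442
```

Run:
```python
from h import *
st(); overlay("scene","pics/s3.png",(100,80,400,360),2.5,[])
st()
```

```text
[0.5076 0.0944 0.1502] jaw 94.1 w 0.0442 F [-0.1  0.7 -1.3] q [ 0.05  0.26  1.79 -0.    1.09  1.55] 12.3
[0.5063 0.0943 0.1485] jaw 94.1 w 0.0439 F [-1.3  0.5 -1.4] q [ 0.05  0.26  1.79 -0.    1.09  1.55] 12.35
```

View pics/s3.png

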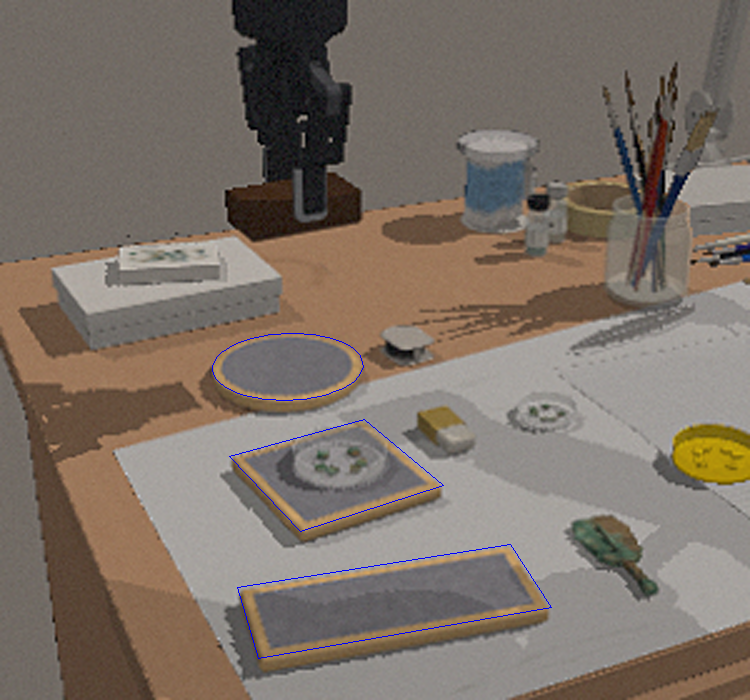

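The block is held level. Carrying it to the long board.

Request:
jog_arm:
  targets:
    - [0.035, [-0.003, -0.015, 0], 0]
    - [0.035, [-0.006, -0.034, 0], -0.036]
    - [0.035, [-0.006, -0.04, 0], -0.036]
    - [0.035, [-0.007, -0.045, 0], -0.036]
    - [0.035, [-0.007, -0.045, 0], -0.036]
    - [0.035, [-0.007, -0.045, 0], -0.036]
    - [0.035, [-0.007, -0.035, 0], -0.036]
    - [0.035, [-0.0065, -0.024, 0], 0]
    - [0.035, [0, 0, 0], 0]

```text
clock: 13.48
position: [0.4547, -0.1903, 0.1459]
ee_rot: [-0.054, 0.051, 0.705, -0.705]
contact_force: [0.4, 1.0, -1.3]
width: 0.0438
```

Request:
jog_arm:
  targets:
    - [0.035, [0, 0, -0.03], 0]
    - [0.035, [0, 0, -0.03], 0]
    - [0.035, [0, 0, -0.02], 0]
    - [0.035, [0, 0, -0.01], 0]
    - [0.035, [0, 0, 0], 0]

```text
clock: 14.1
position: [0.4558, -0.188, 0.0566]
ee_rot: [-0.052, 0.05, 0.706, -0.705]
contact_force: [0.3, -0.1, -0.8]
width: 0.0443
```

Run:
```python
from h import *
st(); overlay("scene","pics/s4.png",(140,200,400,380),3,[rc(.4565,-.189,.085,.045,-8.3,.067)])
st()
overlay("top","pics/s4t.png",(290,220,430,320),5,[rc(.4565,-.189,.085,.045,-8.3,.067)])
st()
```

```text
[ 0.4558 -0.188   0.0566] jaw 81.7 w 0.0443 F [ 0.3 -0.1 -0.8] q [-0.53  0.35  1.95  0.    0.85  1.18] 14.1
[ 0.4564 -0.1884  0.0573] jaw 81.7 w 0.0441 F [-0.1 -0.2  0.1] q [-0.53  0.35  1.95  0.    0.85  1.18] 14.15
[ 0.4567 -0.1887  0.0577] jaw 81.7 w 0.0439 F [ 0.1  0.  -0.8] q [-0.53  0.35  1.95 -0.    0.85  1.18] 14.2
```

View pics/s4.png

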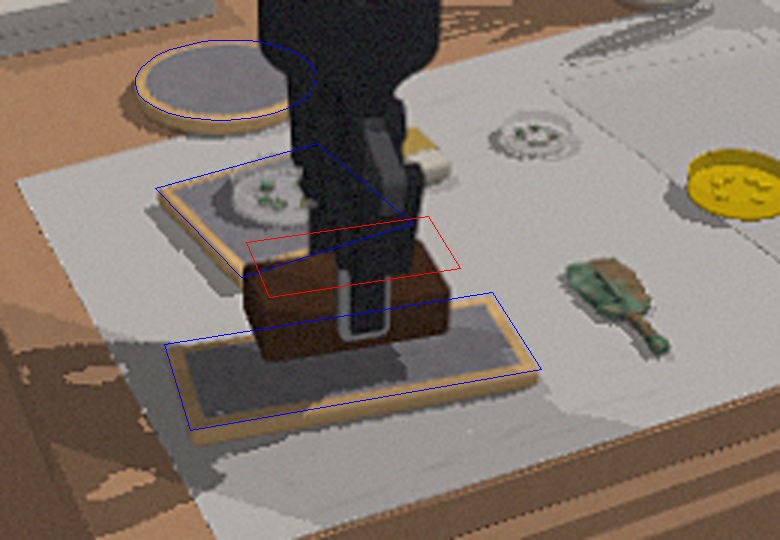

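View pics/s4t.png

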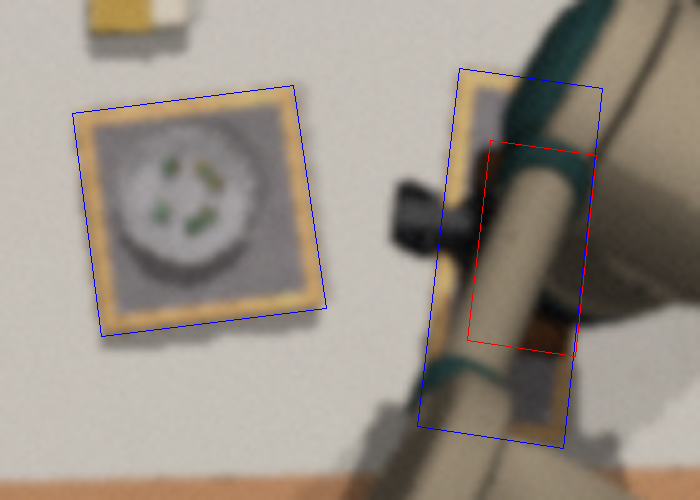

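Request:
jog_arm:
  targets:
    - [0.035, [0, 0, -0.01], 0]
    - [0.035, [0, 0, -0.006], 0]
    - [0.035, [0, 0, -0.002], 0]
    - [0.035, [0, 0, 0], 0]

```text
clock: 14.7
position: [0.4563, -0.1886, 0.0392]
ee_rot: [-0.051, 0.051, 0.705, -0.705]
contact_force: [0.1, -0.3, -1.0]
width: 0.0442
```

Request:
jog_arm:
  targets:
    - [0.035, [0, 0, -0.001], 0]
    - [0.035, [0, 0, 0], 0]
    - [0.035, [0, 0, 0], 0]

```text
clock: 15.08
position: [0.4566, -0.1888, 0.0385]
ee_rot: [0.051, -0.051, -0.705, 0.705]
contact_force: [0.2, -0.7, -0.3]
width: 0.0443
```

Request:
jog_arm:
  targets:
    - [0.035, [0, 0, -0.001], 0]
    - [0.035, [0, 0, 0], 0]
    - [0.035, [0, 0, 0], 0]

```text
clock: 15.45
position: [0.4566, -0.1888, 0.0385]
ee_rot: [0.051, -0.052, -0.705, 0.705]
contact_force: [-2.3, -0.2, 9.0]
width: 0.0437
```

Contact made. Releasing, then moving up and over to the dish.

Request:
jog_arm:
  targets:
    - [0.05, [0, 0, 0], 0]
    - [0.06, [0, 0, 0], 0]
    - [0.075, [0, 0, 0.0], 0]
    - [0.085, [0, 0, 0.005], 0]
    - [0.085, [0, 0, 0.03], 0]
    - [0.085, [0, 0, 0.05], 0]
    - [0.085, [0, 0.02, 0.03], 0]
    - [0.085, [0.008, 0.05, 0], 0.05]
    - [0.085, [0.01, 0.05, 0], 0.05]
    - [0.085, [0.008, 0.021, 0], 0.045]

```text
clock: 16.7
position: [0.4821, -0.0454, 0.1528]
ee_rot: [0.001, -0.001, 0.707, -0.707]
contact_force: [0.4, -0.7, -0.7]
width: 0.0849
```

Run:
```python
from h import *
get_image("scene");
overlay("scene","pics/s5.png",(140,200,400,380),3,[rc(.4565,-.189,.085,.045,-8.3,.038),ci(.483,-.0475,.03,.024)])
overlay("top","pics/s5t.png",(290,220,430,320),5,[rc(.4565,-.189,.085,.045,-8.3,.038)])
st()
```

```text
[ 0.4825 -0.047   0.1526] jaw 90.1 w 0.085 F [ 0.4 -0.9  0.2] q [-0.24  0.22  1.84 -0.    1.08  1.33] 16.85
```

View pics/s5.png

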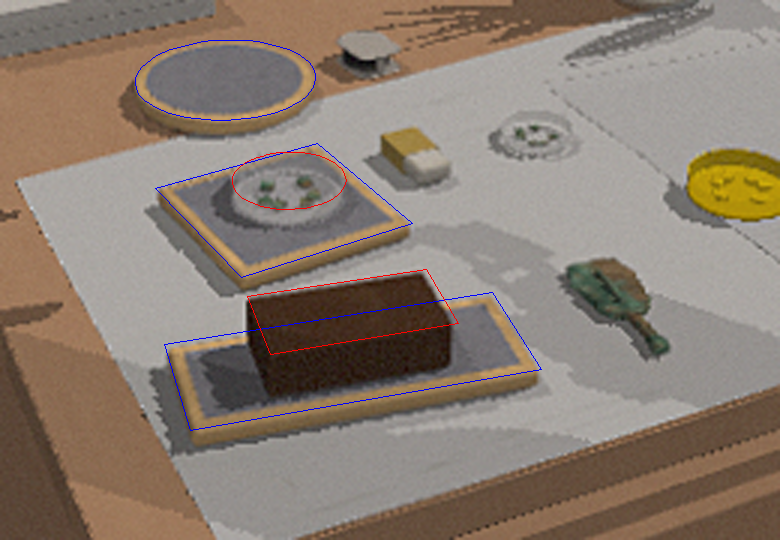

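View pics/s5t.png

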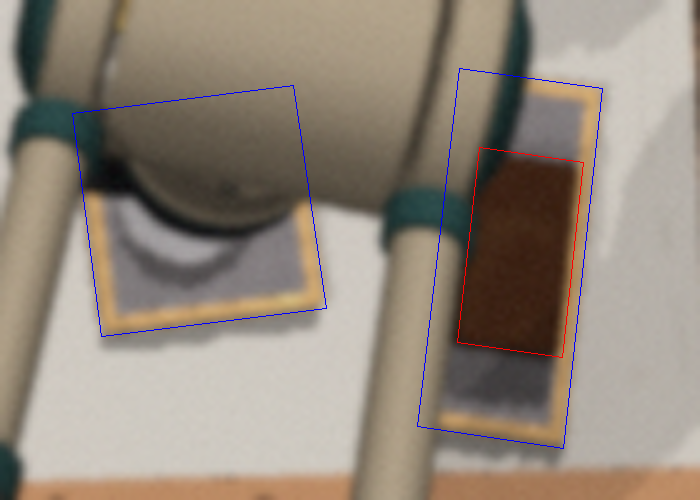

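The block is on the long board, about 2 mm from the planned place. Gripping the dish next.

Request:
jog_arm:
  targets:
    - [0.085, [0.0005, -0.0005, -0.04], 0]
    - [0.085, [0, 0, -0.04], 0]
    - [0.085, [0, 0, -0.02], 0]
    - [0.085, [0, 0, -0.011], 0]
    - [0.085, [0, 0, -0.005], 0]
    - [0.085, [0, 0, 0], 0]
    - [0.075, [0, 0, 0], 0]
    - [0.068, [0, 0, 0], 0]
    - [0.062, [0, 0, 0], 0]
    - [0.056, [0, 0, 0], 0]
  force: 20

```text
clock: 18.1
position: [0.4831, -0.0471, 0.0373]
ee_rot: [-0.0, 0.001, 0.708, -0.706]
contact_force: [-1.1, 4.6, 7.2]
width: 0.056
```

Request:
jog_arm:
  targets:
    - [0.053, [0, 0, 0], 0]
    - [0.053, [0, 0, 0], 0]
    - [0.053, [0, 0, 0], 0]

```text
clock: 18.48
position: [0.4834, -0.0476, 0.0379]
ee_rot: [0.0, 0.001, 0.707, -0.707]
contact_force: [-2.0, 1.8, 12.7]
width: 0.0532
```

Run:
```python
from h import *
st();overlay("scene","pics/s6.png",(140,200,400,380),3,[],False)
st()
```

```text
[ 0.4834 -0.0476  0.0379] jaw 89.9 w 0.0532 F [-2.   1.8 12.7] q [-0.24  0.36  1.99  0.    0.79  1.33] 18.475
[ 0.4833 -0.0476  0.0379] jaw 89.9 w 0.0529 F [-2.2  2.9 13.2] q [-0.24  0.36  1.99  0.    0.79  1.33] 18.525
```

View pics/s6.png

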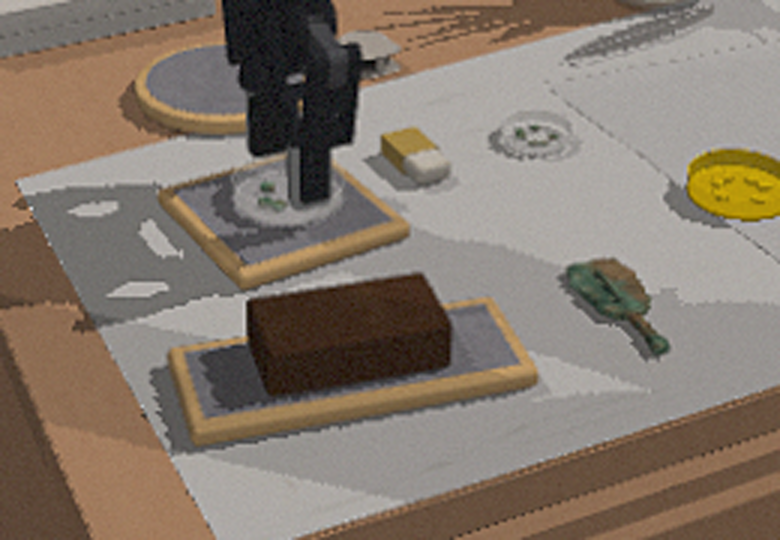

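The fingers closed to 53 mm, below the 60 mm diameter, and the upward force says they are riding on the rim. Backing off to look.

Request:
jog_arm:
  targets:
    - [0.053, [0, 0, 0.002], 0]
    - [0.058, [0, 0, 0.001], 0]
    - [0.07, [0, 0, 0], 0]
    - [0.085, [0, 0, 0], 0]
    - [0.085, [0, 0, 0.01], 0]

```text
clock: 19.15
position: [0.4821, -0.0481, 0.0489]
ee_rot: [-0.001, -0.001, 0.707, -0.707]
contact_force: [-0.4, 1.1, -0.5]
width: 0.0852
```

Run:
```python
from h import *
st();overlay("scene","pics/s7.png",(180,210,310,310),6,[ci(.483,-.0475,.03,.024)],True)
st()
```

```text
[ 0.4821 -0.0481  0.0489] jaw 90.0 w 0.0852 F [-0.4  1.1 -0.5] q [-0.24  0.35  1.98 -0.    0.82  1.33] 19.15
[ 0.4834 -0.0483  0.0505] jaw 90.0 w 0.0849 F [0.4 0.1 0.4] q [-0.24  0.35  1.97 -0.    0.82  1.33] 19.2
```

View pics/s7.png

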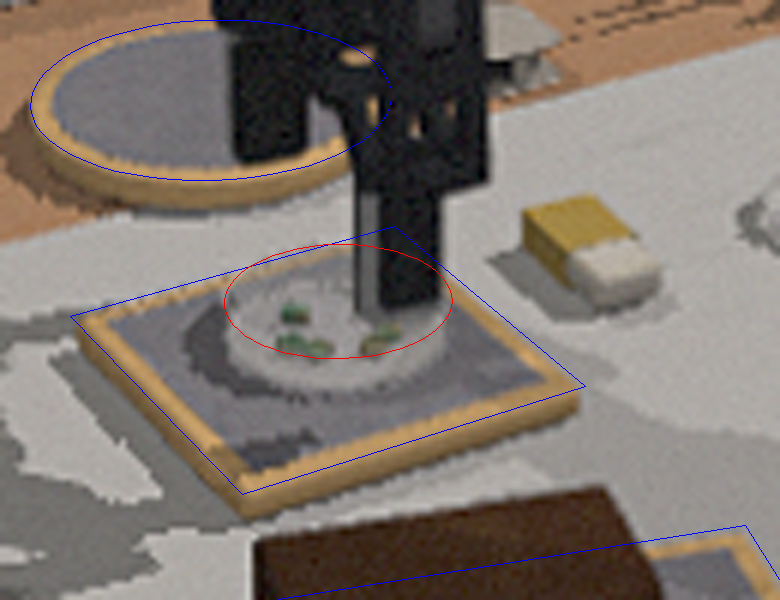

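Request:
jog_arm:
  targets:
    - [0.085, [0, 0.0003, -0.012], 0]
    - [0.085, [0, 0, -0.0095], 0]
    - [0.085, [0, 0, 0], 0]
    - [0.075, [0, 0, 0], 0]
    - [0.068, [0, 0, 0], 0]
    - [0.062, [0, 0, 0], 0]
    - [0.056, [0, 0, 0], 0]
    - [0.055, [0, 0, 0], 0]
    - [0.055, [0, 0, 0], 0]
  force: 20

```text
clock: 20.32
position: [0.483, -0.0479, 0.0283]
ee_rot: [-0.0, -0.0, -0.707, 0.707]
contact_force: [-0.6, 0.4, 5.6]
width: 0.0586
```

Stopped at 58.6 mm, so it is gripping the wall. Lifting slowly and looking.

Request:
jog_arm:
  targets:
    - [0.05, [0, 0, 0.005], 0]
    - [0.05, [0, 0, 0.01], 0]
    - [0.05, [0, 0, 0.015], 0]
    - [0.05, [0, 0, 0], 0]

```text
clock: 20.82
position: [0.4839, -0.0481, 0.059]
ee_rot: [-0.001, -0.001, -0.707, 0.707]
contact_force: [-0.4, -0.7, 0.0]
width: 0.0582
```

Run:
```python
from h import *
st();overlay("scene","pics/s8.png",(180,190,310,290),6,[],True)
st()
```

```text
[ 0.4839 -0.0481  0.059 ] jaw 90.0 w 0.0582 F [-0.4 -0.7  0. ] q [-0.24  0.33  1.97 -0.    0.84  1.33] 20.825
[ 0.4833 -0.048   0.0584] jaw 90.0 w 0.0585 F [ 0.3  0.1 -0.8] q [-0.24  0.33  1.97 -0.    0.84  1.33] 20.875
```

View pics/s8.png

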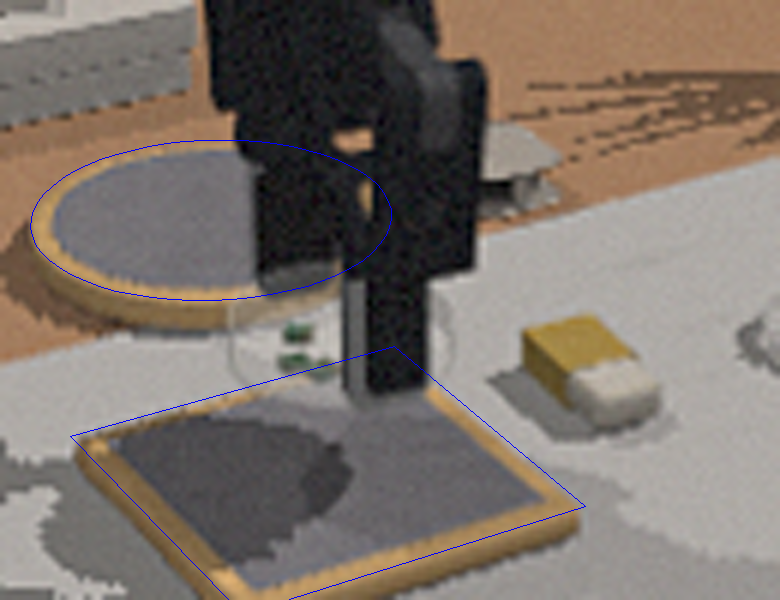

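Request:
jog_arm:
  targets:
    - [0.05, [0, 0, 0.01], 0]
    - [0.05, [0.001, 0.01, 0.01], 0]
    - [0.05, [0.003, 0.025, 0], 0]
    - [0.05, [0.004, 0.03, 0], 0]
    - [0.05, [0.004, 0.03, 0], 0]
    - [0.05, [0.003, 0.03, 0], 0]
    - [0.05, [0.002, 0.017, 0], 0]
    - [0.05, [0.001, 0.008, 0], 0]
    - [0.05, [0, 0, -0.01], 0]
    - [0.05, [0, 0, -0.01], 0]

```text
clock: 22.12
position: [0.5005, 0.1014, 0.057]
ee_rot: [0.001, -0.0, -0.707, 0.707]
contact_force: [-0.7, 0.1, -0.8]
width: 0.0583
```

Run:
```python
from h import *
st();get_image("top");st();overlay("scene","pics/s9.png",(160,160,290,260),6,[],True)
st()
```

```text
[0.5005 0.1014 0.057 ] jaw 90.0 w 0.0583 F [-0.7  0.1 -0.8] q [ 0.06  0.37  1.91 -0.    0.86  1.64] 22.125
[0.4995 0.1013 0.0557] jaw 89.9 w 0.0578 F [-0.7 -0.1 -1.4] q [ 0.06  0.37  1.91 -0.    0.86  1.64] 22.175
[0.4995 0.1013 0.0562] jaw 89.9 w 0.0583 F [-1.7 -0.4  0.3] q [ 0.06  0.37  1.91 -0.    0.86  1.64] 22.225
```

View pics/s9.png

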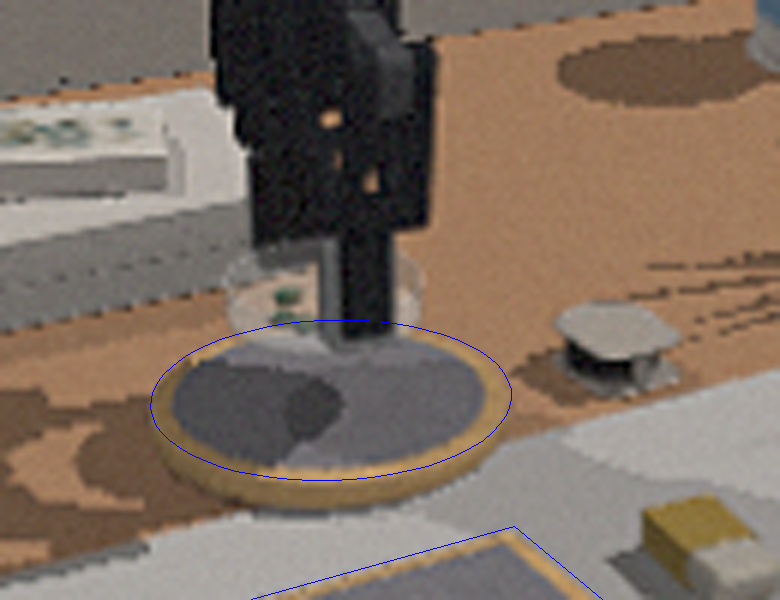

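Request:
jog_arm:
  targets:
    - [0.05, [0.001, 0.0005, -0.012], 0]
    - [0.05, [0, 0, -0.01], 0]
    - [0.05, [0, 0, -0.004], 0]
    - [0.05, [0, 0, 0], 0]
    - [0.05, [0, 0, 0], 0]

```text
clock: 22.85
position: [0.5021, 0.1027, 0.032]
ee_rot: [-0.0, -0.0, -0.707, 0.707]
contact_force: [-0.1, 0.6, -0.0]
width: 0.0586
```

Request:
jog_arm:
  targets:
    - [0.05, [0, 0, -0.001], 0]
    - [0.05, [0, 0, 0], 0]
    - [0.05, [0, 0, 0], 0]

```text
clock: 23.22
position: [0.5019, 0.1026, 0.0309]
ee_rot: [-0.0, -0.0, -0.707, 0.707]
contact_force: [-0.2, 0.3, -0.7]
width: 0.0583
```

Request:
jog_arm:
  targets:
    - [0.05, [0, 0, -0.001], 0]
    - [0.05, [0, 0, 0], 0]
    - [0.05, [0, 0, 0], 0]

```text
clock: 23.6
position: [0.5018, 0.1026, 0.0298]
ee_rot: [0.0, -0.0, -0.707, 0.707]
contact_force: [-0.4, -0.4, -0.2]
width: 0.0582
```

Request:
jog_arm:
  targets:
    - [0.05, [0, 0, -0.001], 0]
    - [0.05, [0, 0, 0], 0]
    - [0.05, [0, 0, 0], 0]

```text
clock: 23.98
position: [0.5018, 0.1026, 0.0288]
ee_rot: [0.0, -0.0, -0.707, 0.707]
contact_force: [-0.2, -0.2, -0.4]
width: 0.0582
```

Request:
jog_arm:
  targets:
    - [0.05, [0, 0, -0.001], 0]
    - [0.05, [0, 0, 0], 0]
    - [0.05, [0, 0, 0], 0]

```text
clock: 24.35
position: [0.502, 0.1026, 0.0283]
ee_rot: [-0.0, -0.0, -0.707, 0.707]
contact_force: [-1.1, -0.5, 5.8]
width: 0.0584
```

Request:
jog_arm:
  targets:
    - [0.062, [0, 0, 0], 0]
    - [0.07, [0, 0, 0], 0]
    - [0.085, [0, 0, 0], 0]
    - [0.085, [0, 0, 0], 0]
    - [0.085, [0, 0, 0.01], 0]
    - [0.085, [0, 0, 0.03], 0]
    - [0.085, [0, 0, 0.05], 0]
    - [0.085, [0, -0.03, 0.05], 0]
    - [0.085, [0, -0.06, 0], 0]
    - [0.085, [0, -0.06, 0], 0]

```text
clock: 25.6
position: [0.5024, -0.0487, 0.1698]
ee_rot: [-0.002, -0.001, -0.707, 0.707]
contact_force: [1.1, 0.5, -0.4]
width: 0.0849
```

Run:
```python
from h import *
get_image("top");st();
S=[ci(.501,.102,.03,.024)]
overlay("scene","pics/s10.png",(100,160,290,290),4,S,True)
overlay("top","pics/s10t.png",(150,210,310,320),5,S+[rc(.4565,.2645,.08,.052,-14,.055)],True)
for r in silhouettes("box_c","top")+silhouettes("dish_c","top"): print(r["score"],np.round(r["position"]),rect(r["mask"],"top",.055),rect(r["mask"],"top",.024))
for n in ("box_c","dish_c"):
  for cam in ("scene","top"):
    for r in spot_point(n,cam): print(n,cam,r["score"],np.round(r["position"]),np.round(topl(cam,r["position"],.044 if n=="box_c" else .018)[0],4))
```

```text
[ 0.5025 -0.0565  0.1693] jaw 89.9 w 0.0849 F [-0.3 -4.5  0.2] q [-0.24  0.23  1.78 -0.01  1.13  1.33] 25.65
0.74 [189. 271.] [457.4 261.   78.5  56.8 -14.1] [459.4 267.8  80.6  58.4 -14.1]
0.86 [361. 156.] [ 706.  -122.8   59.4   55.2  -45. ] [ 714.8 -126.4   61.1   56.7  -45. ]
0.62 [256. 248.] [4.989e+02 9.970e+01 5.640e+01 5.630e+01 2.000e-01] [5.020e+02 1.021e+02 5.790e+01 5.790e+01 2.000e-01]
box_c scene 0.69 [166. 180.] [0.4587 0.2776 0.044 ]
box_c top 0.72 [258. 249.] [0.5012 0.1043 0.044 ]
box_c top 0.68 [186. 271.] [0.4546 0.2605 0.044 ]
dish_c scene 0.95 [386. 261.] [ 0.7074 -0.1389  0.018 ]
dish_c scene 0.7 [213. 221.] [0.5002 0.1094 0.018 ]
dish_c scene 0.56 [318. 241.] [ 0.6404 -0.036   0.018 ]
dish_c top 0.77 [257. 248.] [0.5077 0.1084 0.018 ]
dish_c top 0.6 [359. 155.] [ 0.7208 -0.1226  0.018 ]
```

View pics/s10.png

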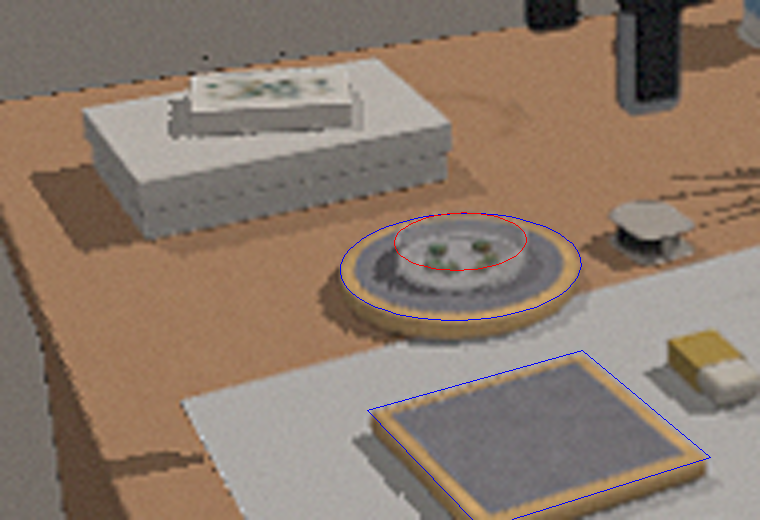

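View pics/s10t.png

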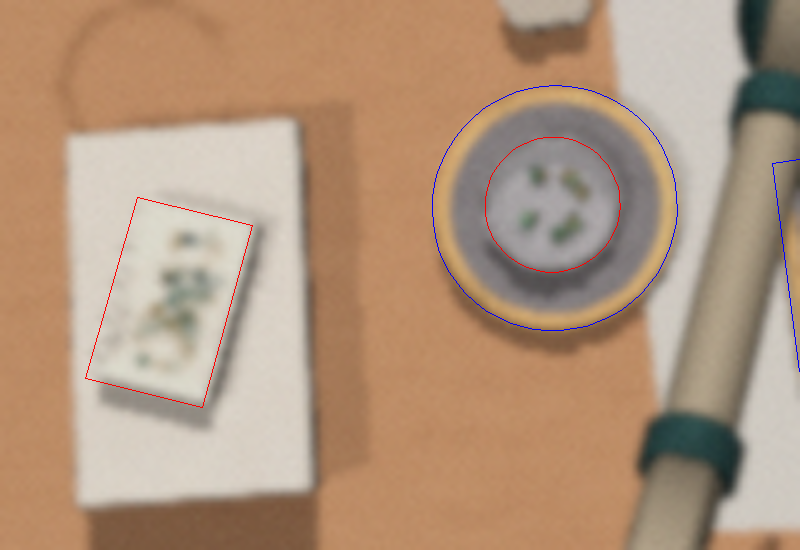

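The dish sits centred on the round board at (257,249). Fetching the box from the carton.

Request:
jog_arm:
  targets:
    - [0.085, [-0.004, 0.03, 0], -0.03]
    - [0.085, [-0.006, 0.045, 0], -0.04]
    - [0.085, [-0.006, 0.045, 0], -0.04]
    - [0.085, [-0.006, 0.045, 0], -0.04]
    - [0.085, [-0.006, 0.045, 0], -0.04]
    - [0.085, [-0.006, 0.045, 0], -0.04]
    - [0.085, [-0.006, 0.035, 0], -0.014]
    - [0.085, [-0.0055, 0.022, 0], 0]
    - [0.085, [0, 0, 0], 0]
    - [0.085, [0, 0, 0], 0]

```text
clock: 27.3
position: [0.456, 0.2647, 0.1677]
ee_rot: [0.086, -0.086, -0.702, 0.702]
contact_force: [-0.1, 0.1, -0.2]
width: 0.085
```

```bash
python3 -c "
from h import *
get_image('top');st();get_image('top');st()"
```

```text
[0.4562 0.2643 0.1677] jaw 76.0 w 0.0849 F [ 0.8 -0.3 -0.3] q [ 0.39  0.26  1.73 -0.    1.14  2.21] 27.35
[0.4563 0.2641 0.1678] jaw 76.0 w 0.0851 F [0.7 0.3 1. ] q [ 0.39  0.26  1.73 -0.    1.14  2.21] 27.4
```

Request:
jog_arm:
  targets:
    - [0.085, [0, 0, -0.04], 0]
    - [0.085, [0, 0, -0.04], 0]
    - [0.085, [0, 0, -0.02], 0]
    - [0.085, [0, 0, -0.0145], 0]
    - [0.085, [0, 0, 0], 0]
    - [0.068, [0, 0, 0], 0]
    - [0.055, [0, 0, 0], 0]
    - [0.045, [0, 0, 0], 0]
    - [0.045, [0, 0, 0], 0]
    - [0.042, [0, 0, 0], 0]
  force: 30

```text
clock: 28.65
position: [0.4571, 0.2649, 0.0544]
ee_rot: [-0.085, 0.087, 0.702, -0.702]
contact_force: [-0.5, -0.6, 5.5]
width: 0.0517
```

Request:
jog_arm:
  targets:
    - [0.042, [0, 0, 0.01], 0]
    - [0.042, [0, 0, 0.03], 0]
    - [0.042, [0, 0, 0.03], 0]
    - [0.042, [0, 0, 0.02], 0]
    - [0.042, [0, 0, 0], 0]

```text
clock: 29.28
position: [0.4573, 0.2651, 0.1451]
ee_rot: [-0.085, 0.087, 0.703, -0.701]
contact_force: [0.2, 0.6, -0.3]
width: 0.0517
```

```bash
python3 -c "
from h import *
get_image('top');st();get_image('top');st()"
```

```text
[0.4565 0.2647 0.1438] jaw 76.0 w 0.0518 F [-0.4  0.5 -0.6] q [ 0.39  0.29  1.77 -0.    1.09  2.21] 29.325
[0.4559 0.2645 0.143 ] jaw 76.0 w 0.0515 F [ 0.  -0.4 -1.6] q [ 0.39  0.29  1.77 -0.    1.09  2.21] 29.375
```

Request:
jog_arm:
  targets:
    - [0.042, [0.001, -0.02, 0], 0.02]
    - [0.042, [0.003, -0.04, 0], 0.06]
    - [0.042, [0.003, -0.045, 0], 0.06]
    - [0.042, [0.003, -0.045, 0], 0.06]
    - [0.042, [0.003, -0.045, 0], 0.06]
    - [0.042, [0.003, -0.045, 0], 0.06]
    - [0.042, [0.003, -0.045, 0], 0.04]
    - [0.042, [0.002, -0.031, 0], 0]
    - [0.042, [0, 0, 0], 0]
    - [0.042, [0, 0, -0.03], 0]

```text
clock: 30.62
position: [0.4786, -0.0514, 0.1138]
ee_rot: [-0.042, 0.039, -0.706, 0.706]
contact_force: [0.5, -0.2, -1.3]
width: 0.0518
```

Request:
jog_arm:
  targets:
    - [0.042, [0, 0, -0.03], 0]
    - [0.042, [0, 0, -0.02], 0]
    - [0.042, [0, 0, -0.01], 0]
    - [0.042, [0, 0, 0], 0]
    - [0.042, [0, 0, 0], 0]

```text
clock: 31.25
position: [0.4779, -0.0512, 0.0539]
ee_rot: [-0.041, 0.041, -0.706, 0.706]
contact_force: [0.9, -0.3, 0.5]
width: 0.0515
```

```bash
python3 -c "
from h import *
get_image('top');st();get_image('top');st()
overlay('scene','pics/s11.png',(140,200,400,380),3,[])"
```

```text
[ 0.478  -0.0514  0.054 ] jaw 96.7 w 0.0517 F [ 0.  -0.5 -0.5] q [-0.25  0.33  1.98 -0.    0.82  1.2 ] 31.3
[ 0.478  -0.0514  0.0541] jaw 96.6 w 0.0519 F [-0.5  0.2 -0.5] q [-0.25  0.33  1.98 -0.    0.82  1.2 ] 31.35
```

View pics/s11.png

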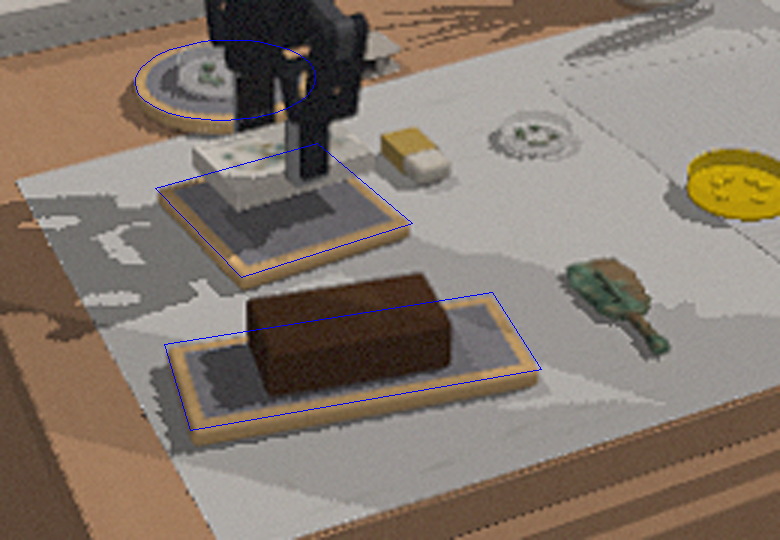

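Request:
jog_arm:
  targets:
    - [0.042, [-0.001, 0, -0.01], 0]
    - [0.042, [0, 0, -0.007], 0]
    - [0.042, [0, 0, -0.002], 0]
    - [0.042, [0, 0, -0.001], 0]
    - [0.042, [0, 0, 0], 0]
    - [0.042, [0, 0, 0], 0]

```text
clock: 32.15
position: [0.4761, -0.0513, 0.0335]
ee_rot: [0.041, -0.041, 0.706, -0.706]
contact_force: [-2.5, 0.0, 3.7]
width: 0.0516
```

Request:
jog_arm:
  targets:
    - [0.042, [0, 0, -0.001], 0]
    - [0.042, [0, 0, 0], 0]
    - [0.042, [0, 0, 0], 0]

```text
clock: 32.52
position: [0.4761, -0.0514, 0.0334]
ee_rot: [-0.041, 0.041, -0.706, 0.706]
contact_force: [-3.7, 0.8, 13.2]
width: 0.0517
```

In contact with the board. Releasing and retreating toward the start side.

Request:
jog_arm:
  targets:
    - [0.042, [0, 0, 0.0015], 0]
    - [0.058, [0, 0, 0], 0]
    - [0.07, [0, 0, 0], 0]
    - [0.085, [0, 0, 0], 0]
    - [0.085, [0, 0, 0.01], 0]
    - [0.085, [0, 0, 0.04], 0]
    - [0.085, [0, 0, 0.06], 0]
    - [0.085, [0, 0, 0.06], 0]
    - [0.085, [-0.03, -0.04, 0.03], 0]
    - [0.085, [-0.03, -0.04, 0], 0]

```text
clock: 33.78
position: [0.4175, -0.1327, 0.2375]
ee_rot: [-0.044, 0.039, -0.704, 0.707]
contact_force: [-0.6, -0.9, -0.6]
width: 0.0851
```

Request:
jog_arm:
  targets:
    - [0.085, [-0.03, -0.045, 0], 0]
    - [0.085, [-0.03, -0.045, 0], 0]
    - [0.085, [-0.03, -0.045, 0], 0]
    - [0.085, [-0.03, -0.045, 0], 0]
    - [0.085, [-0.02, -0.045, 0], 0]
    - [0.085, [0, -0.04, 0], 0]
    - [0.085, [0, 0, 0], 0]
    - [0.085, [0, 0, 0], 0]

```text
clock: 34.78
position: [0.2761, -0.3956, 0.2339]
ee_rot: [0.041, -0.041, 0.706, -0.706]
contact_force: [-1.0, 0.7, -0.9]
width: 0.0851
```

Run:
```python
from h import *
st()
S=[ci(.501,.102,.03,.024),rc(.477,-.0515,.08,.052,7,.034),rc(.4565,-.189,.085,.045,-8.3,.038)]
overlay("top","pics/f_t.png",(230,190,430,310),4,S)
overlay("scene","pics/f_s.png",(120,160,390,350),2.9,[])
for n in ("dish_c","box_c","block_c","eraser_1_c","bronze_1_c","loupe_1_c"):
    for r in silhouettes(n,"top")[:3]:
        if r["score"]>.3: print(n,round(r["score"],2),rect(r["mask"],"top",Z[n]))
st()
```

```text
[ 0.2761 -0.3956  0.2339] jaw 96.6 w 0.0851 F [-1.   0.7 -0.9] q [-1.11  0.15  1.72  0.    1.28  0.35] 34.775
dish_c 0.56 [ 714.  -127.    60.9   58.6  -46.8]
dish_c 0.52 [ 6.454e+02 -2.460e+01  3.930e+01  3.390e+01 -4.000e-01]
box_c 0.66 [477.3 -50.2  79.2  51.    7.1]
block_c 0.76 [ 456.7 -186.9   86.7   50.1   -6. ]
eraser_1_c 0.65 [499.6 100.5 105.8 104.9  26.7]
eraser_1_c 0.55 [568.2 -26.4  42.9  22.8  89.7]
bronze_1_c 0.83 [ 602.7 -194.1   78.8   32.3   89.7]
loupe_1_c 0.5 [598.6 105.9  36.9  36.4   0.6]
[ 0.2765 -0.3959  0.234 ] jaw 96.7 w 0.0849 F [0.2 0.8 0.5] q [-1.11  0.15  1.71 -0.    1.28  0.35] 35.175
```

View pics/f_t.png

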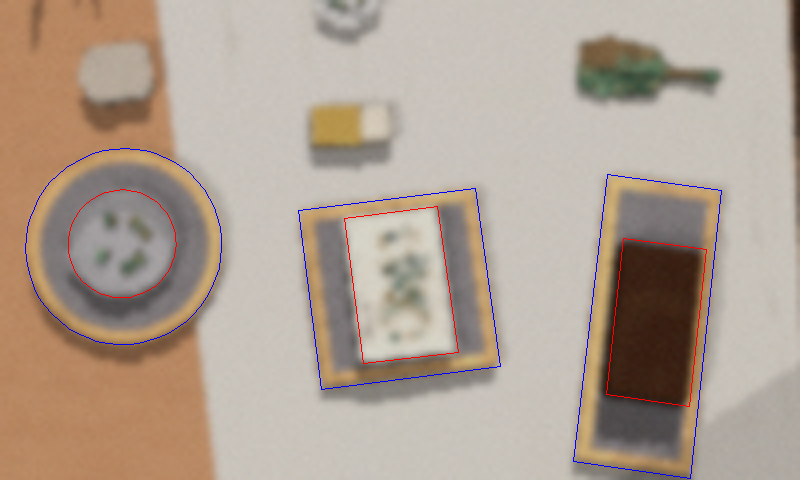

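View pics/f_s.png

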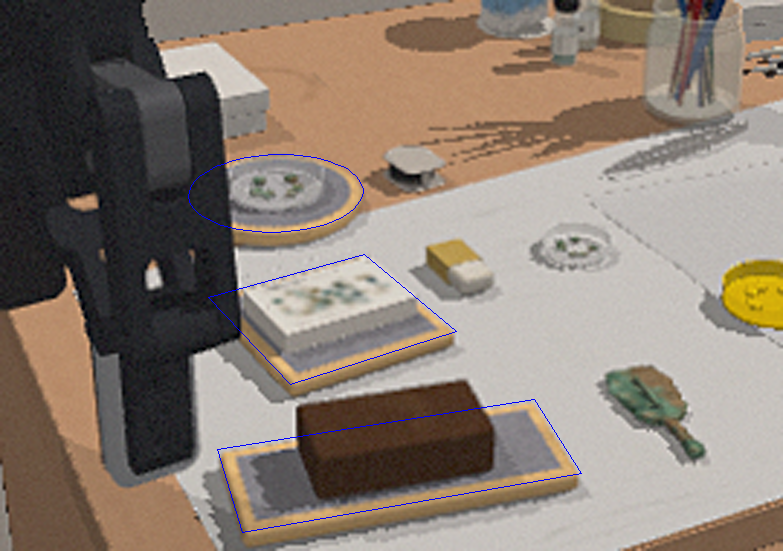

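All three sit within about 3 mm of their board centres, the gripper is free, and the bystanders have not moved.

```bash
python3 -c "
from rig import *
print(sign_off())"
```

```text
the job is handed in; nothing more can be done
None
```

The job is done and handed in at about 35 s of the 96 s allowed. I moved the sample box to the carton, the walnut block to the long board, the dish to the round board, and then the box from the carton to the square board.

**Last checks (top view):**
- **Placing:** all three lie flat, within about 3 mm of their board centres by the outline overlays. The block lies along the long board, within about 2° by both the overlay and the network mask.
- **Bystanders:** the eraser and bronze measured exactly where they started, and the loupe within about 1 mm.
- **Gripper:** open and clear of everything.

**What went wrong or disagreed:**
- **Dish grasp:** my first try was too high, and the fingertips pressed on the rim with about 13 N. The dish stayed flat and in place, and a grasp about 9 mm lower held it.
- **Dish check:** in the final pictures the network found only the yellow dish and the small clear one. The dish's final position rests on the overlay and on a mask taken just after I released it, which put it 1 mm from the board's centre.
- **False hit:** the network also reported the round board as an eraser, which I ignored.
- **Scene camera:** its overlays sat a few pixels off the top camera's fits, so I relied on the top camera.

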